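Open the filter cover of the microscope lamp box

ROBOT

A 6-joint arm with a two-finger parallel gripper is mounted at the origin on the work surface. World frame = base frame: x ahead of the robot, y to its left, z up, the work surface at z = 0. Lengths are in m, angles in rad, forces in N, time in s.
With the tool pointing down it reaches from about 0.275 to 0.85 m from the base axis. Payload 5.2 kg.
Tool frame: the origin (TCP) lies midway between the tips of the shut fingers; the grasp point (between the pads) lies 19 mm behind it; y points along the fingers, x is the direction in which the jaws open and shut, and the axes are right-handed (so a half turn about y gives the same grasp; the last joint's range is limited). The gripper opens to 85 mm and grips with 20 to 120 N. Pads are 22 mm wide; open, the fingers measure 114 mm over their backs; the gripper's body (76 mm by 85 mm) begins 54 mm behind the grasp point. The pads swing forward as they close: fully open they stand 13 mm farther back than shut.
Start: joints at [1.091, 0.259, 1.535, -0, 1.348, -0.203], TCP at [0.15, 0.529, 0.231] pointing down, gripper open.
Joint ranges: [-3.14, 3.14], [-0.91, 2.08], [0.19, 2.58], [-1.22, 4.36], [0.22, 2.71], [-3.12, 3.12]. Speed limits (rad/s): [2.57, 2.57, 3.14, 3.14, 3.14, 3.14].

INTERFACE

Orientations are given as a unit quaternion [x, y, z, w].
In Python, from rig import ctrl gives the robot as it stands.
- The arm moves only by the tool step_arm, never from a script. Its argument "targets" is a list of rows, each a list of 3 entries, a list of its own where there are three numbers: the opening, from 0 (shut) to 1 (fully open), then the shift along the tool's x, y, z in m, then the turn, a rotation vector about the tool's x, y, z in rad. In form: [[gripper, [x, y, z], [wx, wy, wz]], ...]. A call has 1 to 20 rows; each row shifts and turns the commanded pose from where the row before left it, along the tool's axes as they then stand; what a row does not reach is not made up. A row lasts 1/10 s, in which the tool goes at most 50 mm and 8.59 degrees, less where a joint would pass 70% of its speed; a pose out of reach is approached as far as the arm can. A call with a gripper value outside its range is refused whole. The fingers move at their own pace and stop on an object; the grip force is fixed at half the most. Time passes only in rows, so rows that do not move let the fingers close. It gives the time, the measured TCP pose, the force and the opening at its end, in the units of the state.
- ctrl.get_state(): the state, without advancing time (a new reading comes with each control period).
- ctrl.capture(name): name is "side" or "top" or "wrist"; returns (picture, depth): 480x640x3 uint8, blue, green, red; 480x640 float32, m along the optical axis (not along the pixel's ray), 0 where there is no reading.
- ctrl.camera_info(name): a dict with "mtx" (3x3 intrinsics, pixels), "view" (4x4, takes a point from world to camera coordinates); the wrist camera has in their place "T_tool_cam" (4x4, takes a point from camera to tool coordinates, whose origin is the TCP and whose axes are the tool frame's). Camera axes: x right, y down, z forward; pixel columns grow to the right and rows downward; lengths in m; the calibration is good to about 2 mm. A picture is of the moment at which its call begins: read the wrist's pose just before it. camera_info takes no time and is no camera call.
- ctrl.finish_job(): hands the job in, once; it reports no verdict.
The state is a dict: "time_s": time; "joints": joint angles; "qd": joint speeds; "tau": joint torques, N m; "tool_pos": TCP position; "ee_rot": TCP orientation; "ft_force": force on the tool from outside, world axes, zero at the start; "torque": the same for the moment, N m; "grip_width": finger opening in m.
Only numpy, scipy, OpenCV 4.12 (cv2) and the standard library are available. Lean on these libraries where they do the work, as an engineer would, in place of code of your own. Each camera call takes 0.05 s, during which the arm holds its last target.

TASK

Press the orange snap tab of the microscope lamp box all the way down with a fingertip, then push the released grey cover by its blue rib along its runners, away from its seat, until it is completely out from under the two metal lips and the amber filter lies open. Leave the cover lying flat on the runners, do not lift it, and leave the glassware and tools around the box alone.

Things in the scene. Friction and masses are not known exactly. Their poses are not given: they have to be found in the camera images.
- lamp_box: Grey and white box fixed to the bench, 250 (x) x 130 (y) x 76 mm high. Origin: centre of its underside, on the bench; z up; place and yaw vary. Numbers below are in its frame, mm. The cover slides to its +x on two runners, tops z 60, |y| 32 to 52, with an open channel between them, floor z 45. Side walls |y| 52 to 65 rise to z 74; rear wall x -125 to -113 and end stop x 118 to 125 rise to z 68.
- seat (a point): Fixed point of the lamp box at x -65, y 0, z 60: where the shut cover's origin lies. Over the cover's side edges, from x -115 to -30, reach two bare metal lips (underside z 71, top z 76, inner edges |y| 46). The amber filter, 50 mm across in a 60 mm dark ring, lies in the channel below this point, hidden while the cover is shut.
- park (a point): Fixed point of the lamp box at x 50, y 0, z 60: a good place for the origin of the pushed-off cover. The end stop halts the cover's origin at x 73; it is clear of the lips beyond x 15 and counts as off its seat beyond x 16.
- cover: Loose grey plate, 90 (x) x 100 (y) x 8 mm, about 0.15 kg, with a blue upright rib across its middle: 10 mm thick (x), 50 wide (y), 22 high above the plate. Origin: centre of the plate's underside; axes parallel to the lamp box's. The raised tab stands about 4 mm ahead of its +x edge and blocks it. With the tab down it slides to +x over the tab with less than 3 N.
- cover_rib (a point): Middle of the top edge of the cover's blue rib, 30 mm above the cover's underside (90 mm above the bench). The rib's -x face, to push on, lies 5 mm behind this point; the plate's top lies 22 mm below it and reaches 45 mm to each side in x.
- tab_top (a point): Centre of the top face of the orange snap tab, 40 (box x) x 30 (box y) mm, in the channel at x 4, y 0. Raised, its top is 68 mm above the bench, level with the cover's top; fully pressed it is at 56 mm, 4 mm below the runners. 17 mm of channel is free on each side of it in y.
- tab (a joint): How far the orange tab is pressed straight down, from 0 (up; 0 to 1 mm at the start) to 0.012 m (fully down). It takes about 6 N to move, has no return spring and stays where it is left. The cover passes over it from about 0.0085 m; it counts as pressed in beyond 0.010 m.
- bottle_a: Clear conical culture bottle with white stopper, 66 mm across, 122 mm high, standing on the black mat. Origin: centre of its underside. Leave alone.
- bottle_b: A second culture bottle like the first. Leave alone.
- vial: Clear tube with yellow stopper, 28 mm across, 94 mm high, standing on the bench close to the lamp box on its -y side. Origin: centre of its underside. Leave alone.
- dish: Green-tinted glass dish with a clear lid, 80 mm across, 18 mm high, on the bench close to the lamp box on its +y side. Origin: centre of its underside. Leave alone.
- dropper: Amber bottle with black cap, 42 mm across, 100 mm high, on the bench. Origin: centre of its underside. Leave alone.
- brush: Small brush with dark wooden handle, 170 mm long, lying on the bench. Leave alone.

How it is judged:
On the way, in this order (a step that is already met when the one before it is completed fails the run):
1. the orange tab is pressed in, with the cover still on its seat (value of joint tab above 0.01 m and x of cover in the frame of lamp_box below -0.04 m), for 0.1 s.
2. the cover has been pushed off its seat (x of cover in the frame of lamp_box above 0.016 m), for 0.1 s.
At the end, for the whole second after the job is handed in: The tab is in (beyond 10 mm of its 12 mm), the cover lies flat and at rest on the runners of the lamp box (within 4 mm of their height, 8 mm of the middle, 0.06 rad of level), its origin 16 mm or more towards +x of the lamp box's origin, so that the filter is open (value of joint tab above 0.01 m and x of cover in the frame of lamp_box between 0.016 and 0.08 m and y of cover in the frame of lamp_box between -0.008 and 0.008 m and z of cover in the frame of lamp_box between 0.056 and 0.064 m and angle between cover's own z axis and vertical below 0.06 rad and linear speed of cover below 0.01 m/s); the robot touches nothing.
It fails at once if the cover is lifted (more than 15 mm) or tipped (more than 0.3 rad) (height (world z) of cover above 0.075 m or angle between cover's own z axis and vertical above 0.3 rad).
It fails at once if a culture bottle is moved more than 20 mm or tipped over (distance of any of bottle_a, bottle_b from where it was at the start of the episode above 0.02 m or angle between any of bottle_a, bottle_b's own z axis and vertical above 0.5 rad).
It fails at once if the vial, dish or dropper bottle is moved more than 20 mm or tipped over (distance of any of vial, dish, dropper from where it was at the start of the episode above 0.02 m or angle between any of vial, dish, dropper's own z axis and vertical above 0.5 rad).
It fails at once if the brush is moved more than 20 mm (distance of brush from where it was at the start of the episode above 0.02 m).
It also fails if it takes over 38 s, if anything falls off the work surface, if the arm or the gripper's body presses on something with over 40 N, if the wrist force passes 120 N, or if a joint passes its speed limit or range.

## Working session

There is one attempt and no reset: what is moved stays moved. The work goes in short steps, Python scripts to look and compute and a tool call to move; the robot and the scene stay as the last step left them, time stands still between calls to the robot, and variables do not carry over. Pictures are saved under pics/ and viewed, and the job is handed in when it is done.

Besides the shell and the picture viewer there is one more tool, called after ">>>" by a JSON object that holds its "op" and its "data", one argument or row to a line. step_arm: Moves the arm, as the interface text tells. Its arguments: {"type":"object","properties":{"targets":{"type":"array"}},"required":["targets"]}

```bash
mkdir -p pics; ls; python3 - <<'E'
from rig import ctrl
import cv2,numpy as np
s=ctrl.get_state();print(s)
for n in ["top","side"]:
    im,d=ctrl.capture(n);cv2.imwrite(f"pics/{n}0.png",im);np.savez(f"pics/{n}0.npz",im=im,d=d)
    print(ctrl.camera_info(n))
print(ctrl.camera_info("wrist"))
E
```

```text
pics
{'time_s': 0.0, 'joints': array([ 1.09121091e+00,  2.59341687e-01,  1.53607175e+00,  2.48734700e-05,
        1.34802006e+00, -2.02808335e-01]), 'qd': array([ 0.00038312,  0.00028444, -0.00126299, -0.00107531, -0.00102478,
        0.00048669]), 'tau': array([ 1.54753747e-03, -4.45999038e+01, -2.90580815e+01, -3.28067417e-04,
        1.15756108e-02,  1.72621490e-06]), 'tool_pos': array([0.15001657, 0.52859821, 0.23047996]), 'ee_rot': array([ 0.56446629,  0.42565307, -0.42683579, -0.5639224 ]), 'ft_force': array([-0.59023001,  0.16332792,  0.42594006]), 'torque': array([-0.03668627,  0.0347234 , -0.0244101 ]), 'grip_width': 0.08558385091359384}
{'mtx': array([[521.77871275,   0.        , 313.65805755],
       [  0.        , 521.77871275, 237.85392606],
       [  0.        ,   0.        ,   1.        ]]), 'view': array([[ 0.02551874, -0.9995045 , -0.01842672, -0.003834  ],
       [-0.99830784, -0.02451607, -0.0527296 ,  0.56796817],
       [ 0.05225172,  0.01974113, -0.9984388 ,  1.35281113],
       [ 0.        ,  0.        ,  0.        ,  1.        ]])}
{'mtx': array([[514.57838222
[... 207 characters left out ...]
    [-0.3397408 ,  0.65233353, -0.67752281,  0.26551914],
       [ 0.29772353, -0.60873355, -0.73539389,  1.04391889],
       [ 0.        ,  0.        ,  0.        ,  1.        ]])}
{'mtx': array([[344.15998842,   0.        , 318.90047273],
       [  0.        , 344.15998842, 242.58102515],
       [  0.        ,   0.        ,   1.        ]]), 'T_tool_cam': array([[ 9.99999711e-01,  5.02776956e-04,  5.70695001e-04,
         1.54405108e-03],
       [-4.01262297e-04, -2.88671327e-01,  9.57428172e-01,
        -1.42396102e-01],
       [ 6.46116105e-04, -9.57428124e-01, -2.88671041e-01,
         7.47259702e-02],
       [ 0.00000000e+00,  0.00000000e+00,  0.00000000e+00,
         1.00000000e+00]])}
```

View pics/top0.png

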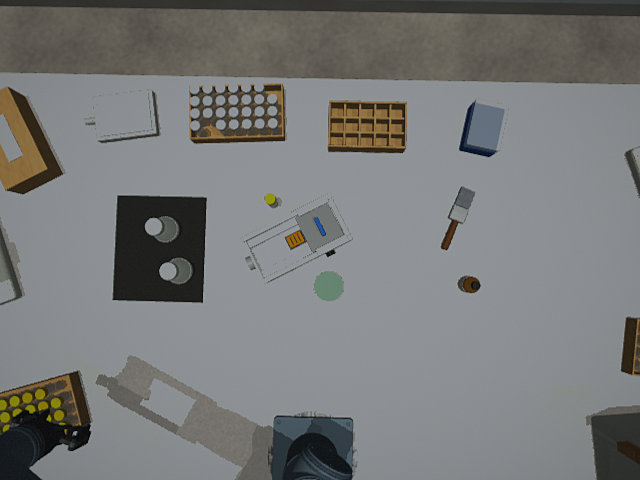

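View pics/side0.png

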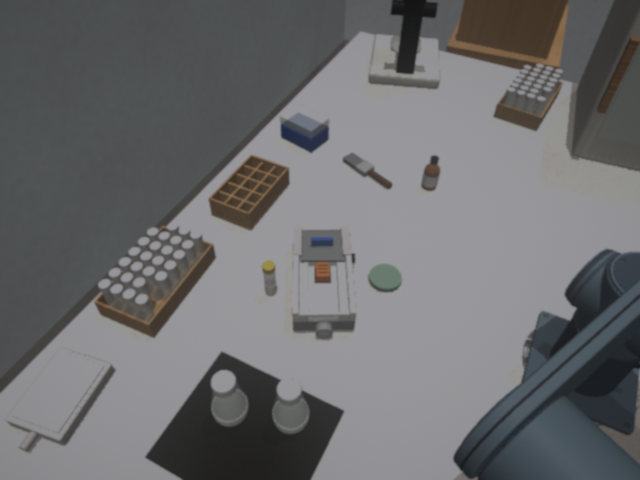

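The top view shows the box centred near (298,238), with the rib at (320,226), the tab at (295,240), the vial at (271,200) and the dish at (329,286). The cover slides towards the lower left of the picture. Next I measure these points.

```bash
cat > h.py <<'E'
import cv2,numpy as np
from rig import ctrl
def cam(n,s=None):
    c=ctrl.camera_info(n)
    if n=="wrist":
        from scipy.spatial.transform import Rotation as R
        T=np.eye(4);T[:3,:3]=R.from_quat(s["ee_rot"]).as_matrix();T[:3,3]=s["tool_pos"]
        V=np.linalg.inv(T@c["T_tool_cam"])
    else: V=c["view"]
    return c["mtx"],V
def ray(K,V,uv):
    R=V[:3,:3];o=-R.T@V[:3,3]
    d=R.T@np.linalg.solve(K,[uv[0],uv[1],1]);return o,d/np.linalg.norm(d)
def onz(K,V,uv,z):
    o,d=ray(K,V,uv);return o+d*(z-o[2])/d[2]
def blobs(im,lo,hi,amin=20):
    hsv=cv2.cvtColor(im,cv2.COLOR_BGR2HSV);m=cv2.inRange(hsv,np.array(lo),np.array(hi))
    n,l,st,c=cv2.connectedComponentsWithStats(m)
    return [(st[i,4],c[i],(l==i).astype(np.uint8)) for i in range(1,n) if st[i,4]>=amin]
E
python3 - <<'E'
from h import *
for n in ["top","side"]:
    im=np.load(f"pics/{n}0.npz")["im"];K,V=cam(n)
    for nm,lo,hi,z in [("rib",(105,120,60),(125,255,255),.084),("tab",(5,120,100),(18,255,255),.068),("dish",(50,30,60),(90,255,255),.018),("yel",(22,150,100),(32,255,255),.09)]:
        for a,c,m in blobs(im,lo,hi,25):
            if 200<c[0]<420 and 150<c[1]<330:
                r=cv2.minAreaRect(cv2.findNonZero(m))
                print(n,nm,a,c.round(1),onz(K,V,c,z).round(4),np.round(r[1],1),round(r[2],1))
E
```

```text
top rib 77 [319.6 226.4] [ 0.5933 -0.005   0.084 ] [19.7  3.6] 63.4
top dish 659 [328.2 286. ] [ 0.4433 -0.0308  0.018 ] [28. 28.] 90.0
top yel 83 [269.7 198.5] [0.6595 0.121  0.09  ] [9. 9.] 90.0
side rib 59 [321.7 239. ] [ 0.5944 -0.0062  0.084 ] [ 2. 19.] 90.0
side tab 198 [322.  269.4] [0.5595 0.0607 0.068 ] [15. 12.] 90.0
side dish 648 [384.8 277.3] [ 0.4396 -0.0211  0.018 ] [25. 30.] 90.0
```

```bash
python3 - <<'E'
from h import *
from scipy.spatial.transform import Rotation as R
s=ctrl.get_state();M=R.from_quat(s["ee_rot"]).as_matrix();print(M.round(3));
bx=np.array([-.46,.89,0]);print("box x in tool",M.T@bx, "shift to above", M.T@(np.array([.57,.03,.27])-s["tool_pos"]))
E
```

```text
[[ 0.273 -0.001 -0.962]
 [ 0.962 -0.001  0.273]
 [-0.002 -1.     0.   ]]
box x in tool [ 0.7304001  -0.00094264  0.6857221 ] shift to above [-0.36495114 -0.03904494 -0.5402309 ]
```

>>> {"op": "step_arm", "data": {
  "targets": [
    [0,[-0.0173,-0.001,-0.0264],[0,0,0]],
    [0,[-0.0173,-0.001,-0.0264],[0,0,0]],
    [0,[-0.0173,-0.001,-0.0264],[0,0,0]],
    [0,[-0.0173,-0.001,-0.0264],[0,0,0]],
    [0,[-0.0173,-0.001,-0.0264],[0,0,0]],
    [0,[-0.0173,-0.001,-0.0264],[0,0,0]],
    [0,[-0.0173,-0.001,-0.0264],[0,0,0]],
    [0,[-0.0173,-0.001,-0.0264],[0,0,0]],
    [0,[-0.0173,-0.001,-0.0264],[0,0,0]],
    [0,[-0.0173,-0.001,-0.0264],[0,0,0]],
    [0,[-0.0173,-0.001,-0.0264],[0,0,0]],
    [0,[-0.0173,-0.001,-0.0264],[0,0,0]],
    [0,[-0.0173,-0.001,-0.0264],[0,0,0]],
    [0,[-0.0173,-0.001,-0.0264],[0,0,0]],
    [0,[-0.0173,-0.001,-0.0264],[0,0,0]],
    [0,[-0.0173,-0.001,-0.0264],[0,0,0]],
    [0,[-0.0173,-0.001,-0.0264],[0,0,0]],
    [0,[-0.0173,-0.001,-0.0264],[0,0,0]],
    [0,[-0.0173,-0.001,-0.0264],[0,0,0]],
    [0,[-0.0173,-0.001,-0.0264],[0,0,0]]
  ]
}}

```text
time_s: 2.1
tool_pos: [0.5641, 0.0509, 0.2508]
ee_rot: [-0.564, -0.426, 0.426, 0.564]
ft_force: [-0.6, -0.3, 0.4]
grip_width: 0.0002
```

>>> {"op": "step_arm", "data": {
  "targets": [
    [0,[0,0,0],[0,0.136,0]],
    [0,[0,0,0],[0,0.136,0]],
    [0,[0,0,0],[0,0.136,0]],
    [0,[0,0,0],[0,0.136,0]],
    [0,[0,0,0],[0,0.136,0]],
    [0,[0,0,0],[0,0.136,0]],
    [0,[0,0,0],[0,0,0]],
    [0,[0,0,0],[0,0,0]]
  ]
}}

```text
time_s: 2.9
tool_pos: [0.5634, 0.052, 0.251]
ee_rot: [-0.687, -0.168, 0.169, 0.687]
ft_force: [-0.3, -0.5, -0.3]
grip_width: 0.0002
```

```bash
python3 - <<'E'
from h import *
import pickle
s=ctrl.get_state();im,d=ctrl.capture("wrist");cv2.imwrite("pics/w1.png",im);pickle.dump((s,im,d),open("pics/w1.pkl","wb"))
print(s["time_s"],s["tool_pos"],s["ee_rot"],np.abs(s["qd"]).max(),s["joints"].round(2))
E
```

```text
2.9 [0.56344017 0.05195877 0.25098562] [-0.68662755 -0.16839843  0.16887086  0.68678032] 0.0035916387231201105 [-0.11  0.28  1.46 -0.    1.4  -0.59]
```

View pics/w1.png

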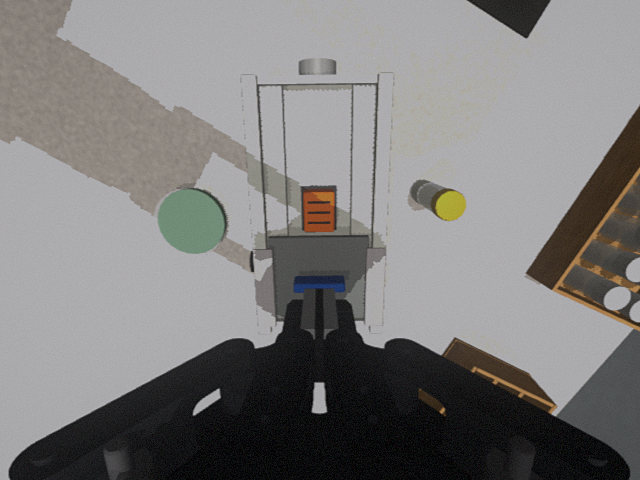

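The wrist picture has box +x pointing up. The tab is at (319,210), the rib at (319,284), the dish at (192,220) and the vial stopper at (450,205). The fingers do not hide the tab.

```bash
python3 - <<'E'
from h import *
import pickle
from scipy.spatial.transform import Rotation as R
s,im,d=pickle.load(open("pics/w1.pkl","rb"));K,V=cam("wrist",s)
M=R.from_quat(s["ee_rot"]).as_matrix()
for nm,lo,hi,z in [("tab",(4,170,190),(18,255,255),.068),("taball",(2,120,60),(18,255,255),.068),("rib",(105,120,40),(125,255,255),.09),("ribtop",(105,120,40),(125,255,130),.09)]:
    for a,c,m in sorted(blobs(im,lo,hi,100),key=lambda t:-t[0])[:3]:
        r=cv2.boundingRect(m)
        x,y,w,h=r
        print(nm,a,c.round(1),r,[onz(K,V,p,z).round(4)[:2] for p in [(x+w/2,y),(x+w/2,y+h),(x,y+h/2),(x+w,y+h/2)]])
# direction from side wall outer edges top z .074
def P(u,v,z): return onz(K,V,(u,v),z)[:2]
for a in [((243,76),(257,330)),((393,74),(383,330))]:
    p,q=P(*a[0],.074),P(*a[1],.074);e=p-q;print(p,q,np.degrees(np.arctan2(e[1],e[0])))
print("toolz yaw",np.degrees(np.arctan2(M[1,2],M[0,2])))
for u,v in [(319,215),(319,245),(319,172),(280,260),(360,260)]:
    o=np.array([*np.linalg.solve(K,[u,v,1])])*d[v,u];print(u,v,(np.linalg.inv(V)@[*o,1])[:3].round(4))
cv2.imwrite("pics/w1c.png",cv2.resize(im[60:340,230:410],None,fx=3,fy=3)[:,:][:840][:600])
cv2.imwrite("pics/w1d.png",cv2.resize(im[170:300,235:405],None,fx=4.5,fy=4.5,interpolation=cv2.INTER_NEAREST))
E
```

```text
taball 1927 [600.6 262.3] (552, 166, 88, 165) [array([0.7667, 0.2165]), array([0.8822, 0.0821]), array([0.7817, 0.134 ]), array([0.8589, 0.1744])]
taball 1214 [318.7 209.7] (303, 189, 32, 43) [array([0.5496, 0.0789]), array([0.5691, 0.0417]), array([0.5456, 0.0535]), array([0.5728, 0.0678])]
taball 606 [517.2 388.1] (471, 364, 86, 50) [array([0.8297, 0.0081]), array([ 0.871 , -0.0469]), array([ 0.8068, -0.0413]), array([0.8929, 0.0039])]
rib 612 [318.6 283.5] (294, 276, 51, 17) [array([0.5868, 0.0089]), array([ 0.595 , -0.0067]), array([ 0.5693, -0.0101]), array([0.6125, 0.0125])]
ribtop 612 [318.6 283.5] (294, 276, 51, 17) [array([0.5868, 0.0089]), array([ 0.595 , -0.0067]), array([ 0.5693, -0.0101]), array([0.6125, 0.0125])]
[0.4480383  0.13433449] [ 0.56008468 -0.08134506] 117.45205576949229
[0.55967   0.1944834] [ 0.67720191 -0.01993388] 118.72915977130448
toolz yaw 117.59432548625932
319 215 [0.5615 0.0563 0.0658]
319 245 [0.5754 0.0297 0.0673]
319 172 [0.5433 0.0911 0.0452]
280 260 [ 0.5479 -0.0017  0.0692]
360 260 [0.6192 0.0349 0.0672]
```

View pics/w1d.png

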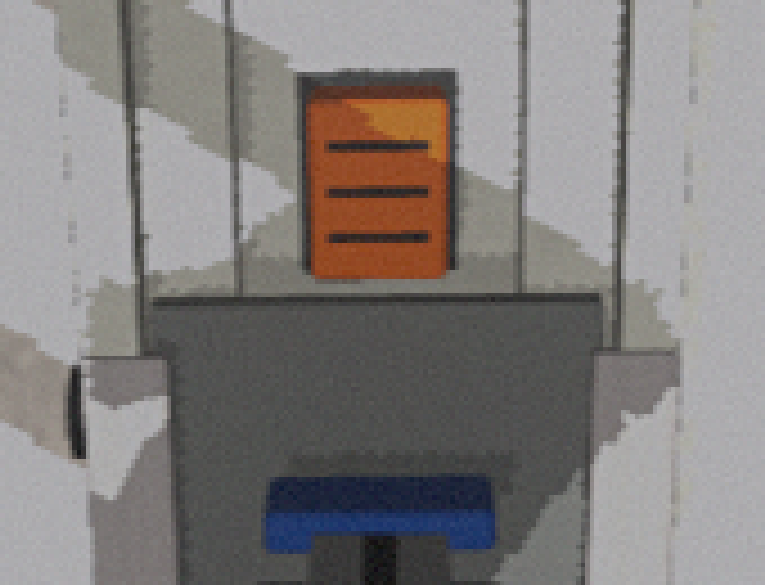

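```bash
python3 - <<'E'
from h import *
import pickle
from scipy.spatial.transform import Rotation as R
s,im,d=pickle.load(open("pics/w1.pkl","rb"));K,V=cam("wrist",s)
M=R.from_quat(s["ee_rot"]).as_matrix()
P=lambda u,v,z: onz(K,V,(u,v),z)
L=lambda p:(M.T@(p-s["tool_pos"])).round(4)  # tool coords
tab=P(318.8,211.7,.068);rib=P(319.5,288.3,.09)
print("tab",tab,L(tab),"rib",rib,L(rib)); e=(tab-rib)[:2];print(np.linalg.norm(e),np.degrees(np.arctan2(e[1],e[0])))
for v in(191.6,231.8):print("tab edge",L(P(318.8,v,.068)))
for v in(283.8,292.7):print("rib edge",L(P(318.8,v,.09)))
for c,v in((303,211.7),(334.5,211.7)):print(L(P(c,v,.068)))
for c,v in((294,288),(345,288)):print(L(P(c,v,.09)))
v=170+298/4.5
print("cover edge",L(P(319,v,.068)), "cover corners",P(235+150/4.5,v,.068),P(235+600/4.5,v,.068))
# inner wall edges z.074 : crop x 118->137 left ; 630->610 right
ic=[P(235+122/4.5,170,.074),P(235+142/4.5,170+340/4.5,.074),P(235+632/4.5,170,.074),P(235+615/4.5,170+340/4.5,.074)]
for p in ic: print(L(p))
E
```

```text
tab [0.55956058 0.05954746 0.068     ] [0.0002 0.183  0.0085] rib [ 0.59272396 -0.00230177  0.09      ] [ 0.0009  0.161  -0.0617]
0.0701793195418122 118.20008399245486
tab edge [0.0002 0.183  0.0278]
tab edge [ 0.0002  0.183  -0.0115]
rib edge [ 0.0002  0.161  -0.057 ]
rib edge [ 0.0002  0.161  -0.0663]
[-0.015   0.183   0.0084]
[0.0153 0.183  0.0085]
[-0.0235  0.161  -0.0614]
[ 0.0254  0.1609 -0.0614]
cover edge [ 0.0004  0.183  -0.016 ] cover corners [0.52700921 0.01484974 0.068     ] [0.61399501 0.06042086 0.068     ]
[-0.0515  0.177   0.0483]
[-0.0506  0.177  -0.0238]
[0.0518 0.177  0.0484]
[ 0.0516  0.1769 -0.0237]
```

The estimates agree: rib to tab is 70 mm against 69 mm, the tab edges and rib match their given sizes, and yaw is within 0.6°. Pressing the tab next.

>>> {"op": "step_arm", "data": {
  "targets": [
    [0,[0,0.01,0.005],[0,0,0]],
    [0,[0,0.02,0.005],[0,0,0]],
    [0,[0,0.03,0],[0,0,0]],
    [0,[0,0.03,0],[0,0,0]],
    [0,[0,0.03,0],[0,0,0]],
    [0,[0,0.03,0],[0,0,0]],
    [0,[0,0.015,0],[0,0,0]],
    [0,[0,0.01,0],[0,0,0]],
    [0,[0,0.004,0],[0,0,0]],
    [0,[0,0,0],[0,0,0]]
  ]
}}

```text
time_s: 3.95
tool_pos: [0.559, 0.0609, 0.0721]
ee_rot: [-0.687, -0.167, 0.168, 0.687]
ft_force: [0.1, 1.0, 0.0]
grip_width: 0.0
```

>>> {"op": "step_arm", "data": {
  "targets": [
    [0,[0,0.003,0],[0,0,0]],
    [0,[0,0.003,0],[0,0,0]],
    [0,[0,0.003,0],[0,0,0]],
    [0,[0,0.003,0],[0,0,0]],
    [0,[0,0,0],[0,0,0]]
  ]
}}

```text
time_s: 4.45
tool_pos: [0.5598, 0.0608, 0.061]
ee_rot: [0.687, 0.168, -0.167, -0.687]
ft_force: [1.1, 0.2, 2.3]
grip_width: -0.0
```

>>> {"op": "step_arm", "data": {
  "targets": [
    [0,[0,0.002,0],[0,0,0]],
    [0,[0,0.002,0],[0,0,0]],
    [0,[0,0.001,0],[0,0,0]],
    [0,[0,0,0],[0,0,0]]
  ]
}}

```text
time_s: 4.85
tool_pos: [0.5598, 0.0608, 0.056]
ee_rot: [0.687, 0.168, -0.167, -0.687]
ft_force: [0.9, 0.7, 4.8]
grip_width: -0.0
```

>>> {"op": "step_arm", "data": {
  "targets": [
    [0,[0,0.001,0],[0,0,0]],
    [0,[0,0.001,0],[0,0,0]],
    [0,[0,0,0],[0,0,0]]
  ]
}}

```text
time_s: 5.15
tool_pos: [0.5599, 0.0608, 0.0559]
ee_rot: [0.687, 0.168, -0.167, -0.687]
ft_force: [-4.9, 0.2, 18.4]
grip_width: -0.0004
```

The tab has bottomed at z 0.056: the force jumped to 18 N with no further travel. I'll lift, look, and go behind the rib.

>>> {"op": "step_arm", "data": {
  "targets": [
    [0,[0,-0.01,0],[0,0,0]],
    [0,[0,-0.02,0],[0,0,0]],
    [0,[0,-0.025,0],[0,0,0]],
    [0,[0,0,-0.025],[0,0,0]],
    [0,[0,0,-0.025],[0,0,0]],
    [0,[0,0,-0.025],[0,0,0]],
    [0,[0,0,-0.023],[0,0,0]],
    [0,[0,0,0],[0,0,0]],
    [0,[0,0,0],[0,0,0]]
  ]
}}

```text
time_s: 6.05
tool_pos: [0.6037, -0.0264, 0.1079]
ee_rot: [-0.687, -0.167, 0.167, 0.687]
ft_force: [-0.7, 0.1, 0.3]
grip_width: 0.0001
```

```bash
python3 - <<'E'
from h import *
import pickle
s=ctrl.get_state();im,d=ctrl.capture("wrist");cv2.imwrite("pics/w2.png",im);pickle.dump((s,im,d),open("pics/w2.pkl","wb"))
print(s["time_s"],s["tool_pos"],s["ft_force"])
E
```

```text
6.05 [ 0.60371118 -0.0263526   0.10790672] [-0.70170308  0.11554976  0.26808728]
```

View pics/w2.png

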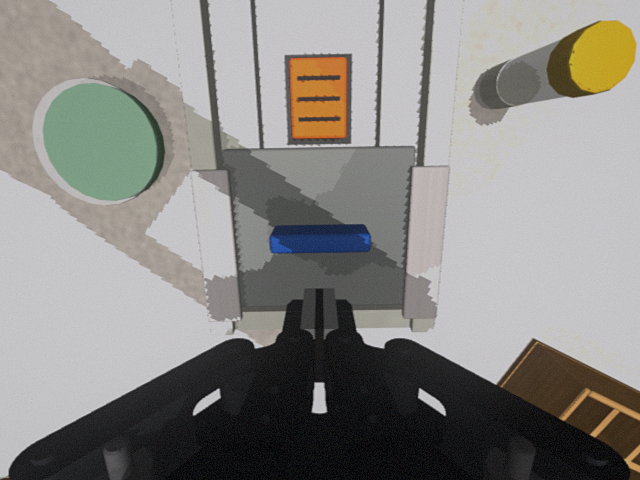

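The tab is down at (319,98), the cover is still seated, and the fingertips are behind the rib, which is at (320,238). Descend to 5 mm above the plate, then push.

>>> {"op": "step_arm", "data": {
  "targets": [
    [0,[0,0.015,0],[0,0,0]],
    [0,[0,0.012,0],[0,0,0]],
    [0,[0,0.008,0],[0,0,0]],
    [0,[0,0,0],[0,0,0]],
    [0,[0,0,0.004],[0,0,0]],
    [0,[0,0,0.004],[0,0,0]],
    [0,[0,0,0.004],[0,0,0]],
    [0,[0,0,0.004],[0,0,0]],
    [0,[0,0,0.004],[0,0,0]]
  ]
}}

```text
time_s: 7.0
tool_pos: [0.5952, -0.0083, 0.0739]
ee_rot: [0.687, 0.168, -0.167, -0.687]
ft_force: [1.0, -1.4, 1.7]
grip_width: 0.0001
```

>>> {"op": "step_arm", "data": {
  "targets": [
    [0,[0,0,0.006],[0,0,0]],
    [0,[0,0,0.006],[0,0,0]],
    [0,[0,0,0.006],[0,0,0]],
    [0,[0,0,0.006],[0,0,0]],
    [0,[0,0,0.006],[0,0,0]],
    [0,[0,0,0.006],[0,0,0]]
  ]
}}

```text
time_s: 7.6
tool_pos: [0.5781, 0.024, 0.0733]
ee_rot: [0.687, 0.167, -0.167, -0.687]
ft_force: [1.7, -1.2, 1.7]
grip_width: -0.0002
```

>>> {"op": "step_arm", "data": {
  "targets": [
    [0,[0,0,0.006],[0,0,0]],
    [0,[0,0,0.006],[0,0,0]],
    [0,[0,0,0.006],[0,0,0]],
    [0,[0,0,0.006],[0,0,0]],
    [0,[0,0,0.006],[0,0,0]],
    [0,[0,0,0.006],[0,0,0]],
    [0,[0,0,0.006],[0,0,0]],
    [0,[0,0,0.006],[0,0,0]],
    [0,[0,0,0.006],[0,0,0]],
    [0,[0,0,0.006],[0,0,0]],
    [0,[0,0,0.004],[0,0,0]],
    [0,[0,0,0.002],[0,0,0]],
    [0,[0,0,0],[0,0,0]],
    [0,[0,0,0],[0,0,0]]
  ]
}}

```text
time_s: 9.0
tool_pos: [0.5476, 0.0823, 0.073]
ee_rot: [-0.687, -0.167, 0.168, 0.687]
ft_force: [0.3, -0.6, 1.2]
grip_width: -0.0004
```

>>> {"op": "step_arm", "data": {
  "targets": [
    [0,[0,0,-0.005],[0,0,0]],
    [0,[0,0,-0.01],[0,0,0]],
    [0,[0,-0.02,0],[0,0,0]],
    [0,[0,-0.03,0],[0,0,0]],
    [0,[0,-0.03,0],[0,0,0]],
    [0,[0,-0.03,-0.03],[0,0,0]],
    [0,[0,-0.03,-0.03],[0,0,0]],
    [0,[0,0,0],[0,0,0]],
    [0,[0,0,0],[0,0,0]]
  ]
}}

```text
time_s: 9.9
tool_pos: [0.583, 0.0143, 0.2136]
ee_rot: [0.687, 0.167, -0.166, -0.687]
ft_force: [-1.1, -0.1, -0.4]
grip_width: 0.0001
```

```bash
python3 - <<'E'
from h import *
import pickle
s=ctrl.get_state();im,d=ctrl.capture("wrist");cv2.imwrite("pics/w3.png",im);pickle.dump((s,im,d),open("pics/w3.pkl","wb"))
im2,_=ctrl.capture("side");cv2.imwrite("pics/s3.png",cv2.resize(im2[150:450,150:450],(600,600)))
print(s["time_s"],s["tool_pos"],s["ft_force"])
E
```

```text
9.9 [0.58299352 0.01433388 0.21357092] [-1.06734185 -0.05791888 -0.41867007]
```

View pics/w3.png

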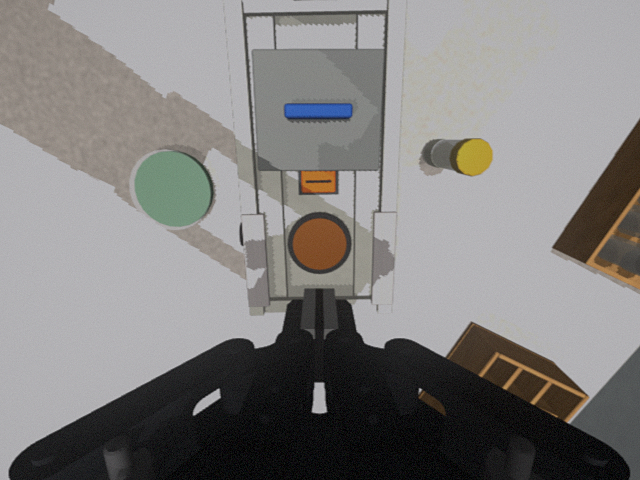

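View pics/s3.png

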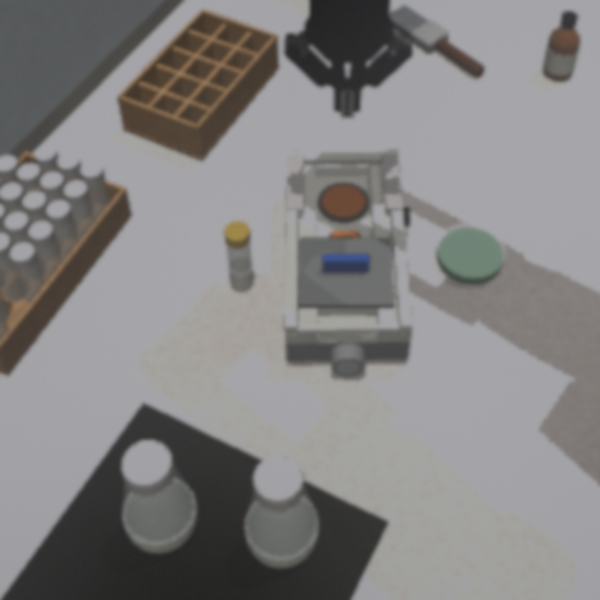

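The cover lies past the lips with its rib at (318,111) and its rear edge at row 170, while the lips end at row 212. The filter is open at (319,242). A quick numeric check before handing in.

```bash
python3 - <<'E'
from h import *
import pickle
s,im,d=pickle.load(open("pics/w3.pkl","rb"));K,V=cam("wrist",s)
b=sorted(blobs(im,(105,120,40),(125,255,255),100),key=lambda t:-t[0])[0]
p=onz(K,V,b[1],.09); t=np.array([.5596,.0595]);a=np.radians(117.9);ex=np.array([np.cos(a),np.sin(a)]);ey=np.array([-ex[1],ex[0]])
print(b[1],p,"cover x,y",(p[:2]-t)@ex+.004,(p[:2]-t)@ey)
iv=np.linalg.inv(V)
for u,v in [(265,65),(370,65),(265,155),(370,155),(319,189),(319,175)]:
    print((iv@[*(np.linalg.solve(K,[u,v,1])*np.median(d[v-2:v+3,u-2:u+3])),1])[:3].round(4))
E
```

```text
[317.91623037 110.65445026] [0.53915945 0.09862316 0.09      ] cover x,y 0.04814045075090792 -0.00024223415367150616
[0.488  0.1104 0.0678]
[0.5586 0.1469 0.0679]
[0.5157 0.0504 0.0681]
[0.5914 0.0895 0.0679]
[0.568  0.0444 0.0553]
[0.5625 0.0552 0.0559]
```

Cover x is 48 mm and y is 0. Its top is level at 68 mm, and the tab top is at about 56 mm. Handing in.

```bash
python3 - <<'E'
from rig import ctrl
print(ctrl.finish_job())
E
```

```text
the job is handed in; nothing more can be done
None
```

I pressed the orange tab all the way down, then pushed the cover by its rib along the runners until it was clear of the lips. I raised the fingers clear and handed the job in at about 10 s.

- **Tab:** it bottomed out with the fingertip at z 56 mm, where the force rose to 18 N. After the push, the depth camera put its top at 55–56 mm.
- **Cover:** the last wrist picture puts its origin at about x 48 mm, y 0 mm in the box frame. Its top was level at 68 mm at all four corners I checked, so it lies flat on the runners.
- **Surroundings:** the amber filter is open. The bottles, vial, dish, dropper and brush looked undisturbed in the last pictures, though I did not measure their positions again.

No check failed or disagreed.

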